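Stop the carving stand rocking, then set the carving on it

TASK

The carving stand rocks because its screw foot hangs clear of the uneven bench. Turn the bar knob clockwise, without forcing it or shoving the stand about, until all four feet carry a fair share of the weight and the stand no longer rocks, and let go; then lay the dark carved block gently and flat in the middle of the round wooden platform. Leave the other things where they are.

Things in the scene. Friction and masses are not known exactly. Their poses are not given: they have to be found in the camera images.
- stand: Low carving stand, loose on the bench, 2.4 kg (10 % scatter), weight 6 mm off centre, away from the knob; any heading. Grey iron plate 210 x 210 x 12 mm, top 42 mm above the bench. Origin: plate centre at bench level, z up. In its own axes the knob is at the (+85, +85) mm corner, fixed feet under the other three; it rests on these. Pushed down at the knob it tips until the screw foot lands.
- platform_top (a point): Centre of the top of the stand's round wooden platform (150 mm across, 18 mm thick, its top 60 mm above the bench).
- knob: Steel bar knob on a thin stem above the screw foot: bar 56 mm (own x) x 14 mm (own y) x 30 mm tall, from 76 to 106 mm above the bench; origin on the turning axis, 62 mm above the bench. Clockwise seen from above drives the foot down, 12 mm per turn (1.91 mm per rad); friction 0.1 N m, it stays where left. Travel 6.8 rad, 0.2 to 1 already used. The knob itself does not move up or down in the stand.
- knob_grip (a point): Point to grip: on the knob's axis at mid height of the bar, 92 mm above the bench; x along the bar. 0.6 to 3 rad of turn brings the foot to the bench; then, with the stand free to rise (about 1.4 mm per rad), 0.35 to 0.9 rad more (best 0.6) gives each foot a fair share. A gripper that holds the knob at one height is then pushed up, by only some 8 N per rad.
- jack_foot: Domed rubber pad (28 mm across, gives 1 mm under 20 N) below the knob; origin: centre of its underside, at first 6 to 8 mm above the fixed feet's plane. A wooden patch of unmeasured height, 1.5 to 4 mm, lies under it. A finger pushing down on the knob's top tips the stand at 2 to 6 N through the gap (1 to 6 mm) and then meets rubber; the drop from first touch to 7.5 N is the gap within 0.5 mm.
- foot_left: Fixed domed rubber foot (28 mm across, gives 1 mm under 20 N) under the stand's (-85, +85) mm corner; origin: centre of its underside.
- foot_across: The same, under the (-85, -85) mm corner, diagonally across from the knob.
- foot_right: The same, under the (+85, -85) mm corner.
- carving: Dark wooden block 110 (own x) x 50 (own y) x 34 mm, 0.3 kg, with a low carved rosette of petals on top that rises 4 mm more; origin: centre of its underside. It lies on the bench to the left or right of the stand.
- offcut: Pale plain wooden offcut 130 x 62 x 28 mm with bark on one edge, on the other side of the stand; not needed. Origin: centre of its underside.
- mallet: Pale wooden mallet lying on its side, head 75 x 120 x 60 mm (origin under the head), handle 190 mm along its own -x; not needed.
- gouge_b: Carving gouge 230 mm long with a wooden handle (own -x), left of the stand; origin at the ferrule; not needed.
Things that resemble listed ones, but are neither listed nor needed, are in the scene too. What is shaped like the carving but red or yellow is not meant.

How it is judged:
On the way:
1. the stand no longer rocks: each of the four feet bears on the bench with more than 3 N, the robot's hand off the stand, for half a second, the carving not yet on it (contact force between each of jack_foot, foot_left, foot_across, foot_right and anything else above 3 N and linear speed of stand below 0.01 m/s and angular speed of stand below 0.05 rad/s and contact force between each of the arm, the fingers, carving and stand below 0.1 N), for 0.5 s.
At the end, for the whole second after the job is handed in: each of the four feet bears on the bench with more than 3 N, the stand is at rest, and the carving lies flat and right way up on the platform, its centre within 25 mm of the platform's centre, at rest (contact force between each of jack_foot, foot_left, foot_across, foot_right and anything else above 3 N and linear speed of each of stand, carving below 0.01 m/s and angular speed of stand below 0.05 rad/s and horizontal distance between carving and platform_top below 0.025 m and z of carving in the frame of platform_top between -0.004 and 0.004 m and angle between the z axis of carving and the z axis of stand, either way round below 0.06 rad and angle between carving's own z axis and vertical below 0.3 rad); the robot touches nothing.
It fails at once if the screw foot is pressed on the bench with more than 25 N (contact force between jack_foot and anything else above 25 N).
It fails at once if the carving is dropped or rammed onto the stand (more than 25 N) (contact force between carving and stand above 25 N).
It fails at once if the stand is shoved more than 30 mm (distance of stand from where it was at the start of the episode above 0.03 m).
It fails at once if the offcut, the mallet or the listed gouge is moved more than 40 mm (distance of any of offcut, mallet, gouge_b from where it was at the start of the episode above 0.04 m).
It also fails if it takes over 72 s, if anything falls off the work surface, if the arm or the gripper's body presses on something with over 40 N, if the wrist force passes 120 N, or if a joint passes its speed limit or range.

ROBOT

A 7-joint arm with a two-finger parallel gripper is mounted at the origin on the work surface. World frame = base frame: x ahead of the robot, y to its left, z up, the work surface at z = 0. Lengths are in m, angles in rad, forces in N, time in s.
With the tool pointing down it reaches from about 0.4 to 0.85 m from the base axis. Payload 4.4 kg.
Tool frame: the origin (TCP) lies at the very end of the fingers, on their centre line; the grasp point (between the pads) lies bot.tcp_to_grasp behind it (bot.tcp_to_grasp is the distance from the TCP to the grasp point, in m); z points along the fingers, y is the line along which they close (so a half turn about z gives the same grasp; the last joint's range is limited). The gripper opens to 94 mm and grips with 3 to 60 N. Pads are 16 mm wide; open, the fingers measure 119 mm over their backs; the gripper's body (75 mm by 177 mm) begins 78 mm behind the grasp point.
Start: joints at [1.105, 0.628, 0.038, 1.517, -0.027, 0.996, -0.02], TCP at [0.253, -0.599, 0.205] pointing down, gripper open.
Joint ranges: [-3.06, 3.06], [-0.37, 2.12], [-1.25, 1.32], [0.18, 2.47], [-1.1, 4.24], [0.23, 1.98], [-2.94, 2.94]. Speed limits (rad/s): [2.57, 2.57, 3.14, 3.14, 3.14, 3.14, 3.14].

INTERFACE

Orientations are given as a 3x3 rotation matrix whose columns are the frame's x, y, z axes.
In Python, from workcell import bot, imaging, order gives the robot as it stands.
- The arm moves only by the tool step_arm, never from a script. Its argument "rows" is a list of rows, each a list of 3 entries, a list of its own where there are three numbers: the finger opening in mm, from 0 to 94, then the shift along the tool's x, y, z in mm, then the turn, a rotation vector about the tool's x, y, z in units of 8 degrees (1.0 is 8 degrees). A call has 1 to 5 rows; each row shifts and turns the commanded pose from where the row before left it, along the tool's axes as they then stand; what a row does not reach is not made up. A row lasts 1/8 s, in which the tool goes at most 62.5 mm and 10.7 degrees, less where a joint would pass 70% of its speed; a pose out of reach is approached as far as the arm can. A call is refused whole if a number of a shift passes 62.5 or a number of a turn 1, either way. A call with a gripper value outside its range is refused whole. The fingers move at their own pace and stop on an object; "newtons" is the grip in N (left out, the last holds). Time passes only in rows, so rows that do not move let the fingers close. It gives the time, the measured TCP pose, the force, the opening and the grip force at its end, in the units of the state.
- bot.read_state(): the state, without advancing time (a new reading comes with each control period).
- imaging.get_image(name): name is "side" or "top"; returns a dict with "color" (480x640x3 uint8, red, green, blue), "range_z" (480x640 float32, m along the optical axis (not along the pixel's ray), 0 where there is no reading), "mtx" (3x3 intrinsics, pixels), "position" and "orientation" of the camera in the world. Camera axes: x right, y down, z forward; pixel columns grow to the right and rows downward; lengths in m; the calibration is good to about 2 mm. A picture is of the moment at which its call begins.
- order.close_job(): hands the job in; it is judged then, once.
The state is a dict: "time": time; "joint_positions": joint angles; "dq": joint speeds; "joint_efforts": joint torques, N m; "tool_pos": TCP position; "tcp_rot": TCP orientation; "force": force on the tool from outside, world axes, zero at the start; "moment": the same for the moment, N m; "grip_width": opening from 0.0 (shut) to 1.0 (fully open); "finger_force": force on a finger pad.
Only numpy, scipy, OpenCV 4.12 (cv2) and the standard library are available. Lean on these libraries where they do the work, as an engineer would, in place of code of your own. Each camera call takes 0.05 s, during which the arm holds its last target. There are 200 camera calls.

## Working session

There is one attempt and no reset: what is moved stays moved. The work goes in short steps, Python scripts to look and compute and a tool call to move; the robot and the scene stay as the last step left them, time stands still between calls to the robot, and variables do not carry over. Pictures are saved under pics/ and viewed, at most 10 in all, crops included, and the job is handed in when it is done.

Besides the shell and the picture viewer there is one more tool, called after "Request:" in YAML: its name, and indented under it one key for each argument. step_arm: Moves the arm, as the interface text tells. Its arguments: {"type":"object","properties":{"rows":{"type":"array","items":{"type":"array"}},"newtons":{"type":"number"}},"required":["rows"]}

```bash
mkdir -p pics; ls; cat > h.py <<'E'
import numpy as np,cv2
from workcell import bot,imaging,order
def grab(n):
    d=imaging.get_image(n); d['n']=n; return d
def save(d,f,crop=None,s=1):
    im=d['color'][:,:,::-1]
    if crop: a,b,c,e=crop; im=im[b:e,a:c]
    cv2.imwrite('pics/'+f,cv2.resize(im,None,fx=s,fy=s,interpolation=cv2.INTER_CUBIC))
def cloud(d):
    K=d['mtx'];z=d['range_z'];v,u=np.mgrid[:480,:640]
    p=np.stack([(u-K[0,2])/K[0,0]*z,(v-K[1,2])/K[1,1]*z,z],-1)
    w=p@np.array(d['orientation']).T+np.array(d['position']); w[z==0]=np.nan
    return w
def ray(d,u,v,h):
    K=d['mtx'];r=np.array(d['orientation'])@np.array([(u-K[0,2])/K[0,0],(v-K[1,2])/K[1,1],1]);p=np.array(d['position'])
    return p+r*(h-p[2])/r[2]
E
python3 - <<'E'
from h import *
for n in('top','side'):
    d=grab(n);save(d,n+'0.png');print(n,d['position'],np.round(d['orientation'],2).tolist(),np.round(d['mtx'],0).tolist())
    np.savez(n+'0.npz',**{k:d[k] for k in('color','range_z','mtx','position','orientation')})
s=bot.read_state();print(s,bot.tcp_to_grasp)
E
```

```text
pics
top [ 0.28287475 -0.0611077   1.15724901] [[-0.01, -0.99, 0.15], [-1.0, 0.01, -0.0], [0.0, -0.15, -0.99]] [[449.0, 0.0, 314.0], [0.0, 449.0, 233.0], [0.0, 0.0, 1.0]]
side [0.27462485 0.76437572 0.79884125] [[-0.98, -0.11, 0.16], [-0.19, 0.64, -0.74], [-0.02, -0.76, -0.65]] [[465.0, 0.0, 327.0], [0.0, 465.0, 230.0], [0.0, 0.0, 1.0]]
{'time': 0.1, 'joint_positions': array([ 1.10521943,  0.62924537,  0.03844936,  1.51823296, -0.02696388,
        0.99630684, -0.0200085 ]), 'dq': array([-0.00032306, -0.00323803, -0.00114373, -0.00272067, -0.00092816,
       -0.00052363, -0.0004037 ]), 'joint_efforts': array([ 3.27904549e-03, -5.50791621e+01,  1.14719175e+00, -1.87115908e+01,
       -5.22643339e-02,  1.92424696e-02,  3.98376073e-05]), 'tool_pos': array([ 0.25277612, -0.5982003 ,  0.20466274]), 'tcp_rot': array([[ 9.21144633e-01,  3.89219835e-01, -6.96294242e-04],
       [ 3.89220455e-01, -9.21143375e-01,  1.52286772e-03],
       [-4.86565045e-05, -1.67379339e-03, -9.99998598e-01]]), 'force': array([ 0.67593247,  0.18731149, -0.48253864]), 'moment': array([0.02458888, 0.04725067, 0.02827217]), 'finger_force': 0.0, 'grip_width': 1.0001306396233762} 0.0188
```

View pics/top0.png

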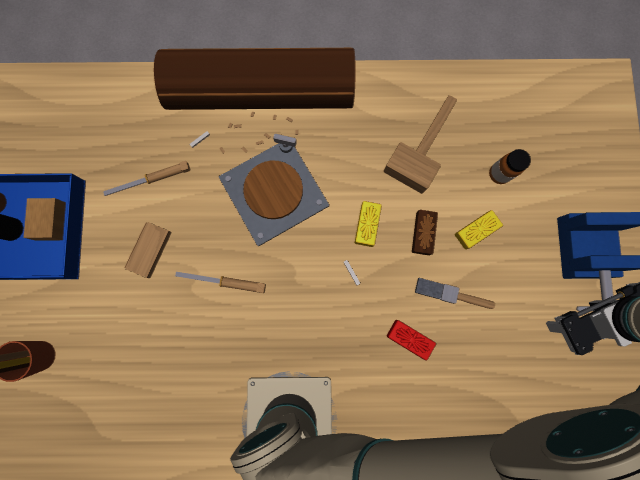

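View pics/side0.png

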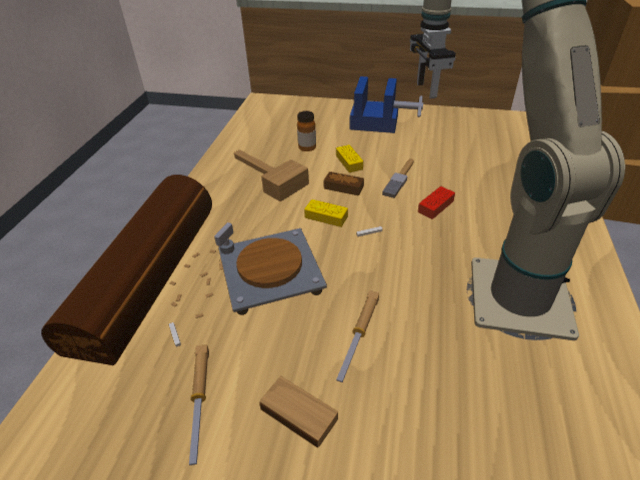

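Top view: the stand's platform is at (273,189) and the bar knob at (285,141). A log lies behind the stand at about (255,78). Carving-shaped candidates are dark brown (425,232), yellow (368,224), yellow (479,229) and red (411,340). Only the dark one at (425,232), right of the stand, fits. The pale offcut is at (148,250).

```bash
python3 - <<'E'
from h import *
D={}
for n in('top','side'):
    z=np.load(n+'0.npz');D[n]={k:z[k] for k in z.files}
d=D['top'];w=cloud(d);save(d,'crop.png',(200,110,460,270),3)
hsv=cv2.cvtColor(d['color'],cv2.COLOR_RGB2HSV)
u0,v0,u1,v1=260,125,310,155
s=w[v0:v1,u0:u1].reshape(-1,3)
print('table z',np.nanmedian(w[280:330,150:350,2]))
print('log max z',np.nanmax(w[50:108,160:350,2]), 'log min x', np.nanmin(w[50:112,255:320][w[50:112,255:320,2]>.03][:,0]), np.nanmin(w[50:112,255:320][w[50:112,255:320,2]>.09][:,0]))
# knob from both
pts=[]
for n,(a,b,c,e) in (('top',(260,120,310,160)),('side',(200,210,250,260))):
    ww=cloud(D[n])[b:e,a:c].reshape(-1,3); k=ww[(ww[:,2]>.095)&(ww[:,2]<.12)]
    print(n,len(k),np.median(k,0),k[:,2].min(),k[:,2].max()); 
    t=k[k[:,2]>.101]
    r=cv2.minAreaRect((t[:,:2]*1000).astype(np.float32));print(r, t[:,:2].mean(0))
# carving
def rect(n,mask,h,name):
    c,_=cv2.findContours(mask.astype(np.uint8),cv2.RETR_EXTERNAL,cv2.CHAIN_APPROX_NONE);c=max(c,key=cv2.contourArea)[:,0]
    p=np.array([ray(D[n],u,v,h)[:2] for u,v in c])*1000
    print(name,cv2.minAreaRect(p.astype(np.float32)),len(c))
box=np.zeros((480,640),bool);box[200:265,405:445]=1
rect('top',box&(w[:,:,2]>.028),.034,'carv depth'); rect('top',box&(w[:,:,2]>.028)&(hsv[:,:,2]<130),.034,'carv dk')
# platform & plate
box[:]=0;box[125:250,210:335]=1
rect('top',box&(w[:,:,2]>.053)&(w[:,:,2]<.07)&(hsv[:,:,1]>100),.06,'platform')
rect('top',box&(w[:,:,2]>.034)&(w[:,:,2]<.07),.042,'plate')
m=box&(w[:,:,2]>.053)&(w[:,:,2]<.07)&(hsv[:,:,1]>100);print('plat z',np.nanmedian(w[m],0))
E
```

```text
table z -3.977934759813451e-06
log max z 0.12529310690830275 log min x 0.7911814684117782 0.8032293527791399
top 141 [0.68152959 0.00763488 0.10351243] 0.09548009949503444 0.1089516985914194
((682.3262329101562, 6.015148162841797), (53.604244232177734, 13.48907470703125), 74.7704086303711) [0.68241073 0.00643495]
side 128 [0.68403934 0.01121807 0.1019327 ] 0.09519437797836994 0.10615066622308955
((684.671630859375, 8.489391326904297), (55.251705169677734, 13.024864196777344), 74.82117462158203) [0.68508389 0.00927569]
carv depth ((458.67791748046875, -346.2758483886719), (50.63336181640625, 109.98139190673828), 80.90918731689453) 117
carv dk ((458.67791748046875, -346.2758483886719), (50.63336181640625, 109.98139190673828), 80.90918731689453) 117
platform ((564.900390625, 38.00749588012695), (145.79266357421875, 147.0004425048828), 89.76139831542969) 164
plate ((565.7470092773438, 38.38365173339844), (209.9383544921875, 208.93841552734375), 29.657329559326172) 274
plat z [0.56573838 0.03822105 0.05882846]
```

View pics/crop.png

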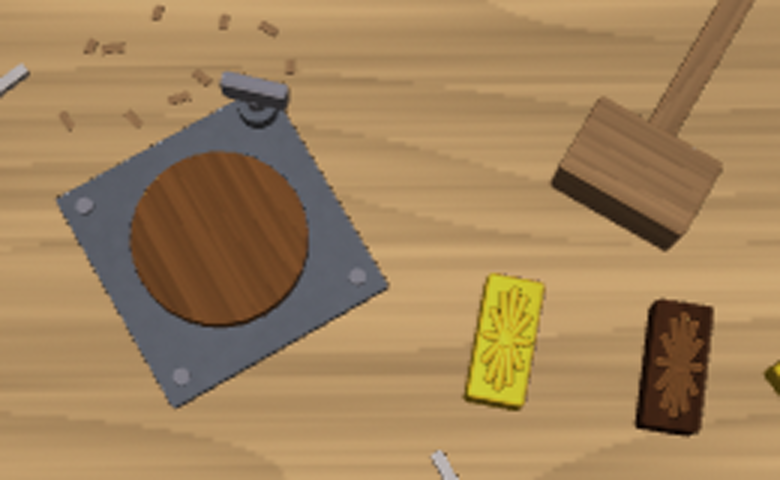

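The enlarged crop confirms the dark carved block at crop (675,367) as the carving; the yellow block beside it is not. The bar knob is at crop (255,90). The knob is at about (0.683, 0.007) with its bar at 74.8°. I'll move above it with fingers closed to probe the gap.

Request:
step_arm:
  rows:
    - [0,[42,-26,0],[0,0,0]]
    - [0,[42,-26,0],[0,0,0]]
    - [0,[42,-26,0],[0,0,0]]
    - [0,[42,-26,0],[0,0,0]]
    - [0,[42,-26,0],[0,0,0]]

```text
time: 0.72
tool_pos: [0.3964, -0.3957, 0.2052]
tcp_rot: [[0.921, 0.389, -0.0], [0.389, -0.921, 0.0], [-0.0, -0.0, -1.0]]
force: [0.4, 0.8, 0.0]
grip_width: 0.501
finger_force: 0.0
```

Request:
step_arm:
  rows:
    - [0,[42,-26,0],[0,0,0]]
    - [0,[42,-26,0],[0,0,0]]
    - [0,[42,-26,0],[0,0,0]]
    - [0,[42,-26,0],[0,0,0]]
    - [0,[42,-26,0],[0,0,0]]

```text
time: 1.35
tool_pos: [0.5392, -0.1944, 0.2052]
tcp_rot: [[0.921, 0.389, -0.001], [0.389, -0.921, 0.0], [-0.0, -0.0, -1.0]]
force: [0.1, -0.7, -0.7]
grip_width: 0.007
finger_force: 0.0
```

Request:
step_arm:
  rows:
    - [0,[42,-26,0],[0,0,0]]
    - [0,[42,-26,0],[0,0,0]]
    - [0,[42,-26,0],[0,0,0]]
    - [0,[42,-26,0],[0,0,0]]
    - [0,[42,-26,0],[0,0,0]]

```text
time: 1.98
tool_pos: [0.6821, 0.007, 0.205]
tcp_rot: [[0.921, 0.389, -0.001], [0.389, -0.921, -0.0], [-0.001, -0.0, -1.0]]
force: [0.4, -0.4, 0.1]
grip_width: 0.007
finger_force: 0.0
```

Request:
step_arm:
  rows:
    - [0,[0,0,0],[0,0,-1]]
    - [0,[0,0,0],[0,0,-1]]
    - [0,[0,0,0],[0,0,-1]]
    - [0,[0,0,0],[0,0,-1]]
    - [0,[0,0,0],[0,0,-1]]

```text
time: 2.6
tool_pos: [0.6811, 0.0056, 0.2049]
tcp_rot: [[0.451, 0.892, -0.001], [0.892, -0.451, -0.0], [-0.001, -0.001, -1.0]]
force: [0.4, -0.3, -0.7]
grip_width: 0.006
finger_force: 0.0
```

Request:
step_arm:
  rows:
    - [0,[0,0,0],[0,0,-1]]
    - [0,[0,0,0],[0,0,-0.5]]
    - [0,[0,0,30],[0,0,0]]
    - [0,[0,0,30],[0,0,0]]
    - [0,[0,0,0],[0,0,0]]

```text
time: 3.22
tool_pos: [0.6792, 0.0054, 0.1427]
tcp_rot: [[0.26, 0.966, -0.006], [0.966, -0.26, -0.0], [-0.002, -0.006, -1.0]]
force: [-0.6, -1.3, 0.2]
grip_width: 0.006
finger_force: 0.0
```

Request:
step_arm:
  rows:
    - [0,[2,3,15],[0,0,0]]
    - [0,[0,0,14],[0,0,0]]
    - [0,[0,0,0],[0,0,0]]
    - [0,[0,0,0],[0,0,0]]

```text
time: 3.72
tool_pos: [0.6852, 0.0069, 0.1168]
tcp_rot: [[0.26, 0.965, 0.001], [0.965, -0.26, 0.0], [0.0, 0.001, -1.0]]
force: [-0.2, 0.5, 0.3]
grip_width: 0.003
finger_force: 0.0
```

```bash
python3 - <<'E'
from h import *
d=grab('side');save(d,'s1.png',(170,160,330,300),4)
t=grab('top');save(t,'t1.png',(230,90,360,190),5)
s=bot.read_state();print(s['tool_pos'],s['force'],s['joint_positions'])
E
```

```text
[0.685437   0.0068923  0.11713292] [-0.65861464 -0.36035355  0.39848173] [ 0.06287308  0.77896681 -0.20523095  1.48613592  0.184718    0.89431687
 -0.46394927]
```

View pics/s1.png

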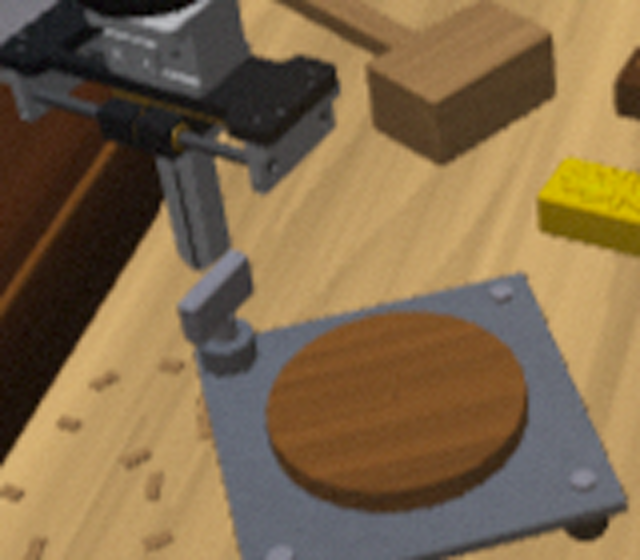

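The side crop shows closed fingers at (205,260), just above the bar knob at (215,290), roughly centred. Next I probe downward.

Request:
step_arm:
  rows:
    - [0,[0,-2.5,4],[0,0,0]]
    - [0,[0,0,4],[0,0,0]]
    - [0,[0,0,0],[0,0,0]]

```text
time: 4.2
tool_pos: [0.6822, 0.0075, 0.108]
tcp_rot: [[0.26, 0.966, -0.001], [0.966, -0.26, -0.0], [-0.0, -0.001, -1.0]]
force: [0.4, -0.3, -0.4]
grip_width: 0.003
finger_force: 0.0
```

Request:
step_arm:
  rows:
    - [0,[0,0,1],[0,0,0]]
    - [0,[0,0,0.5],[0,0,0]]

```text
time: 4.45
tool_pos: [0.6827, 0.0075, 0.107]
tcp_rot: [[0.26, 0.965, 0.0], [0.965, -0.26, 0.0], [0.0, 0.0, -1.0]]
force: [0.3, 0.1, -0.3]
grip_width: 0.005
finger_force: 0.0
```

Request:
step_arm:
  rows:
    - [0,[0,0,1],[0,0,0]]
    - [0,[0,0,0],[0,0,0]]

```text
time: 4.7
tool_pos: [0.6825, 0.0075, 0.1059]
tcp_rot: [[0.26, 0.965, -0.0], [0.965, -0.26, -0.0], [-0.0, -0.0, -1.0]]
force: [0.6, 0.7, -0.1]
grip_width: 0.005
finger_force: 0.0
```

Request:
step_arm:
  rows:
    - [0,[0,0,1],[0,0,0]]
    - [0,[0,0,0],[0,0,0]]

```text
time: 4.95
tool_pos: [0.6825, 0.0075, 0.1049]
tcp_rot: [[0.26, 0.966, -0.0], [0.966, -0.26, -0.0], [-0.0, -0.0, -1.0]]
force: [-0.5, 0.4, 0.4]
grip_width: 0.003
finger_force: 0.0
```

Request:
step_arm:
  rows:
    - [0,[0,0,1],[0,0,0]]
    - [0,[0,0,0],[0,0,0]]

```text
time: 5.2
tool_pos: [0.6829, 0.0074, 0.1043]
tcp_rot: [[0.261, 0.965, 0.001], [0.965, -0.261, -0.0], [0.0, 0.001, -1.0]]
force: [0.7, -1.3, 1.9]
grip_width: 0.001
finger_force: 0.7
```

Request:
step_arm:
  rows:
    - [0,[0,0,1],[0,0,0]]
    - [0,[0,0,0],[0,0,0]]

```text
time: 5.45
tool_pos: [0.6834, 0.0073, 0.1035]
tcp_rot: [[0.261, 0.965, 0.002], [0.965, -0.261, -0.0], [0.0, 0.002, -1.0]]
force: [0.8, -0.9, 3.3]
grip_width: 0.006
finger_force: 1.5
```

Request:
step_arm:
  rows:
    - [0,[0,0,1],[0,0,0]]
    - [0,[0,0,0],[0,0,0]]

```text
time: 5.7
tool_pos: [0.6838, 0.0072, 0.1031]
tcp_rot: [[0.261, 0.965, 0.003], [0.965, -0.261, -0.0], [0.0, 0.003, -1.0]]
force: [-0.3, -1.0, 5.9]
grip_width: 0.01
finger_force: 3.2
```

Request:
step_arm:
  rows:
    - [0,[0,0,0.7],[0,0,0]]
    - [0,[0,0,0],[0,0,0]]

```text
time: 5.95
tool_pos: [0.684, 0.0072, 0.1028]
tcp_rot: [[0.261, 0.965, 0.003], [0.965, -0.261, -0.0], [0.001, 0.003, -1.0]]
force: [1.3, -1.8, 8.1]
grip_width: 0.007
finger_force: 4.2
```

Gap is about 1.9 mm, so roughly 1.0 rad to touchdown and 1.6 rad in total. I'll back off, open and grip.

Request:
step_arm:
  rows:
    - [0,[0,0,-8],[0,0,0]]
    - [50,[0,0,-8],[0,0,0]]
    - [50,[0,0,0],[0,0,0]]
    - [50,[0,0,0],[0,0,0]]
    - [50,[0,0,0],[0,0,0]]

```text
time: 6.58
tool_pos: [0.6822, 0.0075, 0.1168]
tcp_rot: [[0.26, 0.966, -0.001], [0.966, -0.26, -0.0], [-0.0, -0.001, -1.0]]
force: [-0.3, -0.1, -0.2]
grip_width: 0.393
finger_force: 0.0
```

Request:
step_arm:
  rows:
    - [50,[0,0,15],[0,0,0]]
    - [50,[0,0,15],[0,0,0]]
    - [50,[0,0,14],[0,0,0]]
    - [50,[0,0,0],[0,0,0]]
    - [50,[0,0,0],[0,0,0]]

```text
time: 7.2
tool_pos: [0.6828, 0.0076, 0.0733]
tcp_rot: [[0.26, 0.966, 0.0], [0.966, -0.26, 0.0], [0.0, 0.0, -1.0]]
force: [0.3, -0.2, 0.5]
grip_width: 0.534
finger_force: 0.0
```

Close gently and check the side forces.

Request:
step_arm:
  newtons: 15
  rows:
    - [24,[0,0,0],[0,0,0]]
    - [18,[0,0,0],[0,0,0]]
    - [14,[0,0,0],[0,0,0]]
    - [10,[0,0,0],[0,0,0]]
    - [10,[0,0,0],[0,0,0]]

```text
time: 7.82
tool_pos: [0.6845, 0.007, 0.074]
tcp_rot: [[0.261, 0.965, 0.004], [0.965, -0.261, -0.0], [0.001, 0.004, -1.0]]
force: [4.5, -0.7, -0.2]
grip_width: 0.155
finger_force: 15.0
```

Request:
step_arm:
  newtons: 20
  rows:
    - [10,[0,1.5,0],[0,0,0]]
    - [10,[0,0,0],[0,0,0]]

```text
time: 8.07
tool_pos: [0.6847, 0.007, 0.0736]
tcp_rot: [[0.261, 0.965, 0.001], [0.965, -0.261, -0.0], [0.0, 0.001, -1.0]]
force: [3.5, -1.1, 2.1]
grip_width: 0.154
finger_force: 20.0
```

Request:
step_arm:
  rows:
    - [10,[0,0,0],[0,0,0.7]]
    - [10,[0,0,0],[0,0,0.7]]
    - [10,[0,0,0],[0,0,0.7]]
    - [10,[0,0,0],[0,0,0]]

```text
time: 8.57
tool_pos: [0.6848, 0.0069, 0.0737]
tcp_rot: [[0.527, 0.85, 0.002], [0.85, -0.527, -0.001], [0.0, 0.002, -1.0]]
force: [3.8, -0.1, 1.7]
grip_width: 0.152
finger_force: 20.0
```

Request:
step_arm:
  rows:
    - [10,[0.5,1,0],[0,0,0.8]]
    - [10,[0,0,0],[0,0,0.8]]
    - [10,[0,0,0],[0,0,0.8]]
    - [10,[0,0,0],[0,0,0.8]]
    - [10,[0,0,0],[0,0,0]]

```text
time: 9.2
tool_pos: [0.6851, 0.0067, 0.0735]
tcp_rot: [[0.842, 0.539, -0.0], [0.539, -0.842, -0.001], [-0.0, 0.0, -1.0]]
force: [2.7, -0.8, 2.9]
grip_width: 0.152
finger_force: 20.0
```

Request:
step_arm:
  rows:
    - [10,[0,0,0],[0,0,0.8]]
    - [10,[0,0,0],[0,0,0.5]]
    - [10,[0,0,0],[0,0,0]]
    - [10,[0,0,0],[0,0,0]]

```text
time: 9.7
tool_pos: [0.6851, 0.0066, 0.0736]
tcp_rot: [[0.925, 0.379, -0.0], [0.379, -0.925, -0.0], [-0.0, 0.0, -1.0]]
force: [1.8, -2.5, 4.8]
grip_width: 0.148
finger_force: 20.0
```

Request:
step_arm:
  rows:
    - [10,[0,0,0],[0,0,0.7]]
    - [10,[0,0,0],[0,0,0.7]]
    - [10,[0,0,0],[0,0,0]]
    - [10,[0,0,0],[0,0,0]]

```text
time: 10.2
tool_pos: [0.685, 0.0066, 0.0737]
tcp_rot: [[0.981, 0.192, -0.0], [0.192, -0.981, -0.0], [-0.0, 0.0, -1.0]]
force: [2.1, -2.8, 7.1]
grip_width: 0.156
finger_force: 20.0
```

Request:
step_arm:
  rows:
    - [10,[0,0,0],[0,0,0.8]]
    - [10,[0,0,0],[0,0,0.8]]
    - [10,[0,0,0],[0,0,0]]
    - [10,[0,0,0],[0,0,0]]

```text
time: 10.7
tool_pos: [0.685, 0.0065, 0.0739]
tcp_rot: [[1.0, -0.03, -0.0], [-0.03, -1.0, -0.0], [-0.0, 0.0, -1.0]]
force: [0.9, -2.9, 6.8]
grip_width: 0.156
finger_force: 20.0
```

```bash
python3 - <<'E'
from h import *
F=[]
for i in range(8):
    grab('top'); F.append(bot.read_state()['force'])
print(np.mean(F,0),np.std(F,0),bot.read_state()['joint_positions'][6])
E
```

```text
[ 0.46729566 -2.02384379  7.50161859] [0.54642523 0.61055447 0.51050185] -1.5101457692733364
```

Request:
step_arm:
  rows:
    - [20,[0,0,0],[0,0,0]]
    - [40,[0,0,0],[0,0,0]]
    - [50,[0,0,0],[0,0,0]]
    - [50,[0,0,-20],[0,0,0]]
    - [50,[0,0,-20],[0,0,0]]

```text
time: 11.72
tool_pos: [0.6855, 0.007, 0.115]
tcp_rot: [[0.999, -0.033, 0.001], [-0.033, -0.999, 0.0], [0.001, -0.0, -1.0]]
force: [0.0, 0.6, 0.5]
grip_width: 0.527
finger_force: 0.0
```

Request:
step_arm:
  rows:
    - [0,[0,0,-5],[0,0,0]]
    - [0,[0,0,0],[0,0,0]]
    - [0,[0,0,0],[0,0,0]]
    - [0,[0,0,0],[0,0,0]]
    - [0,[0,0,0],[0,0,0]]

```text
time: 12.35
tool_pos: [0.6848, 0.007, 0.1178]
tcp_rot: [[0.999, -0.033, -0.001], [-0.033, -0.999, -0.0], [-0.001, 0.0, -1.0]]
force: [-0.0, 0.3, -0.2]
grip_width: 0.034
finger_force: 0.0
```

Request:
step_arm:
  rows:
    - [0,[0,0,7],[0,0,0]]
    - [0,[0,0,0],[0,0,0]]
    - [0,[0,0,0],[0,0,0]]

```text
time: 12.72
tool_pos: [0.685, 0.007, 0.1111]
tcp_rot: [[0.999, -0.033, -0.0], [-0.033, -0.999, 0.0], [-0.0, 0.0, -1.0]]
force: [-0.2, -0.7, 0.2]
grip_width: 0.008
finger_force: 0.0
```

Request:
step_arm:
  rows:
    - [0,[0,0,4],[0,0,0]]
    - [0,[0,0,0],[0,0,0]]

```text
time: 12.98
tool_pos: [0.6849, 0.007, 0.1069]
tcp_rot: [[0.999, -0.033, -0.001], [-0.033, -0.999, -0.0], [-0.001, 0.0, -1.0]]
force: [0.8, 0.9, 0.4]
grip_width: 0.005
finger_force: 0.0
```

Request:
step_arm:
  rows:
    - [0,[0,0,0.6],[0,0,0]]
    - [0,[0,0,0],[0,0,0]]

```text
time: 13.22
tool_pos: [0.6851, 0.007, 0.1067]
tcp_rot: [[0.999, -0.033, 0.0], [-0.033, -0.999, 0.0], [0.0, -0.0, -1.0]]
force: [-0.4, -0.3, -0.0]
grip_width: 0.002
finger_force: 0.0
```

Request:
step_arm:
  rows:
    - [0,[0,0,0.6],[0,0,0]]
    - [0,[0,0,0],[0,0,0]]

```text
time: 13.48
tool_pos: [0.6851, 0.007, 0.1061]
tcp_rot: [[0.999, -0.033, -0.0], [-0.033, -0.999, 0.0], [-0.0, -0.0, -1.0]]
force: [0.2, -0.1, 1.3]
grip_width: 0.001
finger_force: 0.0
```

Request:
step_arm:
  rows:
    - [0,[0,0,0.6],[0,0,0]]
    - [0,[0,0,0],[0,0,0]]

```text
time: 13.72
tool_pos: [0.6852, 0.007, 0.1056]
tcp_rot: [[0.999, -0.033, 0.0], [-0.033, -0.999, 0.0], [0.0, -0.0, -1.0]]
force: [0.2, -0.6, 0.5]
grip_width: 0.006
finger_force: 0.3
```

Request:
step_arm:
  rows:
    - [0,[0,0,0.6],[0,0,0]]
    - [0,[0,0,0],[0,0,0]]

```text
time: 13.98
tool_pos: [0.6854, 0.007, 0.1054]
tcp_rot: [[0.999, -0.033, 0.001], [-0.033, -0.999, 0.0], [0.001, -0.0, -1.0]]
force: [-0.5, -0.3, 3.6]
grip_width: 0.003
finger_force: 1.7
```

Touch came at 105.6 mm, about 0.8 mm higher than before. The contact is immediately stiff with no gap, which fits roughly 0.6 rad past landing. The knob is done, so I lift off and go to the dark carving.

Request:
step_arm:
  rows:
    - [0,[0,0,-10],[0,0,0]]
    - [70,[0,0,-30],[0,0,0]]
    - [70,[0,0,-40],[0,0,0]]
    - [70,[-26.5,45,0],[0,0,0]]
    - [70,[-26.5,45,0],[0,0,0]]

```text
time: 14.6
tool_pos: [0.629, -0.0818, 0.1858]
tcp_rot: [[1.0, -0.031, 0.002], [-0.031, -1.0, -0.0], [0.002, 0.0, -1.0]]
force: [-0.6, -0.3, -0.4]
grip_width: 0.395
finger_force: 0.0
```

Request:
step_arm:
  rows:
    - [70,[-26.5,45,0],[0,0,0]]
    - [70,[-26.5,45,0],[0,0,0]]
    - [70,[-26.5,45,0],[0,0,0]]
    - [70,[-26.5,45,0],[0,0,0]]
    - [70,[-26.5,45,0],[0,0,0]]

```text
time: 15.22
tool_pos: [0.4885, -0.3031, 0.1854]
tcp_rot: [[0.999, -0.033, 0.001], [-0.033, -0.999, -0.0], [0.001, 0.0, -1.0]]
force: [0.7, -0.4, -0.1]
grip_width: 0.745
finger_force: 0.0
```

Request:
step_arm:
  rows:
    - [70,[-26.5,45,0],[0,0,0]]
    - [70,[0,0,0],[0,0,0.9]]
    - [70,[0,0,40],[0,0,0]]
    - [70,[0,0,0],[0,0,0]]
    - [70,[0,0,0],[0,0,0]]

```text
time: 15.85
tool_pos: [0.4619, -0.3461, 0.1459]
tcp_rot: [[0.987, -0.158, 0.001], [-0.158, -0.987, -0.001], [0.001, 0.0, -1.0]]
force: [-0.4, -0.7, -0.6]
grip_width: 0.744
finger_force: 0.0
```

```bash
python3 - <<'E'
from h import *
d=grab('side')
s=bot.read_state();R=s['tcp_rot'];p=s['tool_pos']
w=cloud(d);hsv=cv2.cvtColor(d['color'],cv2.COLOR_RGB2HSV)
m=(np.abs(w[:,:,2]-.035)<.006)&(np.abs(w[:,:,0]-.46)<.08)&(np.abs(w[:,:,1]+.345)<.06)
r=cv2.minAreaRect((w[m][:,:2]*1000).astype(np.float32));print(m.sum(),r,p,R[:,0])
m=(np.abs(w[:,:,2]-.06)<.006)&(np.hypot(w[:,:,0]-.567,w[:,:,1]-.039)<.09)&(hsv[:,:,1]>100)
print('plat side',cv2.minEnclosingCircle((w[m][:,:2]*1000).astype(np.float32)),cv2.minAreaRect((w[m][:,:2]*1000).astype(np.float32)))
save(d,'s2.png',(230,60,480,240),3)
E
```

```text
370 ((461.16668701171875, -344.6278381347656), (57.22455978393555, 107.85576629638672), 82.21134948730469) [ 0.46215997 -0.3462485   0.14619619] [ 0.987488   -0.15768374  0.00181288]
plat side ((567.7485961914062, 39.137210845947266), 76.51622009277344) ((568.3177490234375, 40.369415283203125), (146.63233947753906, 150.2547149658203), 23.989990234375)
```

View pics/s2.png

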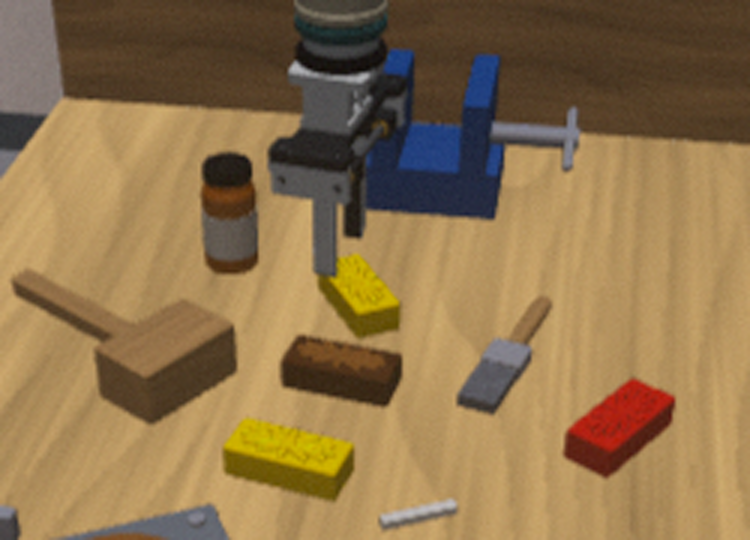

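The dark carving at (340,370) sits directly under the open fingers at (325,270), and the yellow blocks are clear of them. I descend and grip.

Request:
step_arm:
  rows:
    - [70,[0,0,40],[0,0,0]]
    - [70,[0,0,40],[0,0,0]]
    - [70,[0,0,35],[0,0,0]]
    - [70,[0,0,15],[0,0,0]]
    - [70,[0,0,9],[0,0,0]]

```text
time: 16.52
tool_pos: [0.4621, -0.3463, 0.0063]
tcp_rot: [[0.987, -0.158, 0.001], [-0.158, -0.987, -0.001], [0.001, 0.001, -1.0]]
force: [-0.4, 0.2, 0.0]
grip_width: 0.744
finger_force: 0.0
```

Request:
step_arm:
  newtons: 20
  rows:
    - [55,[0,0,0],[0,0,0]]
    - [44,[0,0,0],[0,0,0]]
    - [44,[0,0,0],[0,0,0]]
    - [44,[0,0,0],[0,0,0]]
    - [44,[0,0,0],[0,0,0]]

```text
time: 17.15
tool_pos: [0.4621, -0.3469, 0.007]
tcp_rot: [[0.987, -0.158, 0.002], [-0.158, -0.987, -0.002], [0.002, 0.002, -1.0]]
force: [-0.1, -1.0, 6.7]
grip_width: 0.53
finger_force: 20.0
```

Request:
step_arm:
  rows:
    - [40,[0,0,-10],[0,0,0]]
    - [40,[0,0,-30],[0,0,0]]
    - [40,[0,0,-50],[0,0,0]]
    - [40,[0,0,-50],[0,0,0]]
    - [40,[0,0,0],[0,0,0]]

```text
time: 17.77
tool_pos: [0.4633, -0.347, 0.1496]
tcp_rot: [[0.987, -0.158, 0.006], [-0.158, -0.987, -0.004], [0.007, 0.003, -1.0]]
force: [-0.6, -0.5, -3.4]
grip_width: 0.529
finger_force: 20.0
```

Request:
step_arm:
  rows:
    - [40,[5,-50,0],[0,0,0]]
    - [40,[5,-50,0],[0,0,0]]
    - [40,[5,-50,0],[0,0,0]]
    - [40,[5,-50,0],[0,0,0]]
    - [40,[5,-50,0],[0,0,0]]

```text
time: 18.4
tool_pos: [0.5241, -0.1006, 0.1442]
tcp_rot: [[0.987, -0.158, -0.004], [-0.158, -0.987, 0.001], [-0.004, -0.0, -1.0]]
force: [0.0, -0.3, -3.5]
grip_width: 0.531
finger_force: 20.0
```

Request:
step_arm:
  rows:
    - [40,[5,-50,0],[0,0,0]]
    - [40,[5,-50,0],[0,0,0]]
    - [40,[5,-48,0],[0,0,0]]
    - [40,[0,0,0],[0,0,0]]
    - [40,[0,0,0],[0,0,0]]

```text
time: 19.02
tool_pos: [0.5621, 0.0404, 0.1445]
tcp_rot: [[0.987, -0.158, -0.004], [-0.158, -0.987, -0.001], [-0.003, 0.002, -1.0]]
force: [0.9, 0.1, -2.7]
grip_width: 0.531
finger_force: 20.0
```

Request:
step_arm:
  rows:
    - [40,[0,0,30],[0,0,0]]
    - [40,[0,0,30],[0,0,0]]
    - [40,[0,0,8],[0,0,0]]
    - [40,[0,0,0],[0,0,0]]
    - [40,[0,0,0],[0,0,0]]

```text
time: 19.65
tool_pos: [0.5646, 0.0404, 0.0789]
tcp_rot: [[0.987, -0.159, 0.002], [-0.159, -0.987, -0.0], [0.002, -0.0, -1.0]]
force: [-0.8, 0.3, -2.1]
grip_width: 0.53
finger_force: 20.0
```

```bash
python3 - <<'E'
from h import *
d=grab('side');s=bot.read_state();print(s['tool_pos'],s['force'],s['tcp_rot'][2])
save(d,'s3.png',(180,170,360,320),4)
E
```

```text
[0.56462742 0.04060988 0.07900059] [ 0.18795756  0.30039046 -2.88348356] [ 2.02913423e-03 -4.17650776e-04 -9.99997854e-01]
```

View pics/s3.png

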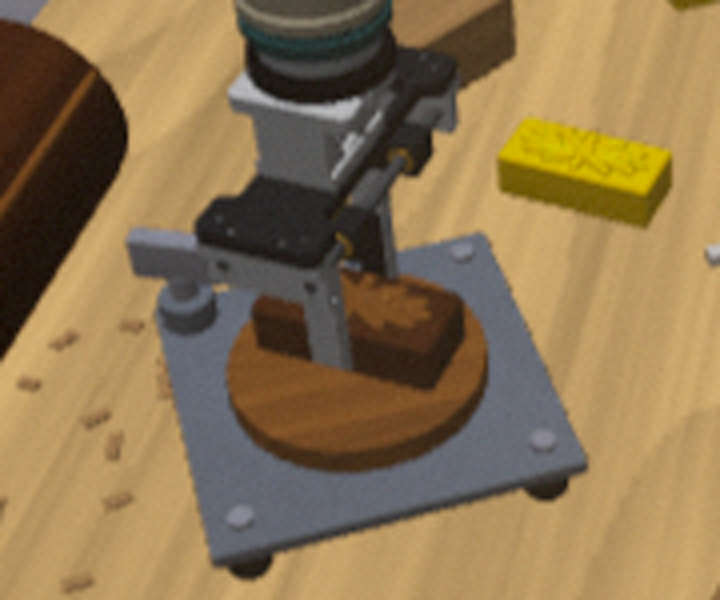

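The carving at (360,320) hangs level over the middle of the platform, about 12 mm above it. I lower it slowly.

Request:
step_arm:
  rows:
    - [40,[2.5,1,3],[0,0,0]]
    - [40,[0,0,3],[0,0,0]]
    - [40,[0,0,2],[0,0,0]]
    - [40,[0,0,1],[0,0,0]]
    - [40,[0,0,0],[0,0,0]]

```text
time: 20.32
tool_pos: [0.566, 0.0395, 0.0688]
tcp_rot: [[0.987, -0.158, -0.0], [-0.158, -0.987, -0.0], [-0.0, 0.0, -1.0]]
force: [0.0, 0.1, -3.5]
grip_width: 0.532
finger_force: 20.0
```

Request:
step_arm:
  rows:
    - [40,[0,0,0.7],[0,0,0]]
    - [40,[0,0,0.7],[0,0,0]]
    - [40,[0,0,0],[0,0,0]]

```text
time: 20.7
tool_pos: [0.5661, 0.0395, 0.0675]
tcp_rot: [[0.987, -0.158, -0.0], [-0.158, -0.987, 0.0], [-0.0, -0.0, -1.0]]
force: [-0.3, 0.1, -3.4]
grip_width: 0.532
finger_force: 20.0
```

Request:
step_arm:
  rows:
    - [40,[0,0,0.7],[0,0,0]]
    - [40,[0,0,0],[0,0,0]]

```text
time: 20.95
tool_pos: [0.566, 0.0395, 0.0668]
tcp_rot: [[0.987, -0.158, -0.0], [-0.158, -0.987, 0.0], [-0.0, -0.0, -1.0]]
force: [-0.2, 0.0, -3.8]
grip_width: 0.533
finger_force: 20.0
```

Request:
step_arm:
  rows:
    - [40,[0,0,0.7],[0,0,0]]
    - [40,[0,0,0],[0,0,0]]

```text
time: 21.2
tool_pos: [0.5662, 0.0395, 0.0663]
tcp_rot: [[0.987, -0.158, 0.0], [-0.158, -0.987, 0.0], [0.0, -0.0, -1.0]]
force: [-1.3, -0.7, -0.9]
grip_width: 0.531
finger_force: 20.0
```

Contact has begun. One more small step, then a gentle release.

Request:
step_arm:
  rows:
    - [40,[0,0,0.5],[0,0,0]]
    - [40,[0,0,0],[0,0,0]]

```text
time: 21.45
tool_pos: [0.5662, 0.0395, 0.0662]
tcp_rot: [[0.987, -0.158, 0.0], [-0.158, -0.987, 0.0], [0.0, -0.0, -1.0]]
force: [-1.1, -0.4, 4.3]
grip_width: 0.531
finger_force: 20.0
```

Request:
step_arm:
  newtons: 5
  rows:
    - [50,[0,0,0],[0,0,0]]
    - [54,[0,0,0],[0,0,0]]
    - [60,[0,0,0],[0,0,0]]
    - [72,[0,0,0],[0,0,0]]
    - [72,[0,0,0],[0,0,0]]

```text
time: 22.08
tool_pos: [0.5661, 0.0395, 0.0655]
tcp_rot: [[0.987, -0.158, 0.0], [-0.158, -0.987, -0.0], [0.0, 0.0, -1.0]]
force: [0.1, 0.2, 0.3]
grip_width: 0.764
finger_force: 0.0
```

Request:
step_arm:
  rows:
    - [72,[0,0,-15],[0,0,0]]
    - [72,[0,0,-40],[0,0,0]]
    - [72,[0,0,-50],[0,0,0]]
    - [72,[-50,0,0],[0,0,0]]
    - [72,[-50,0,0],[0,0,0]]

```text
time: 22.7
tool_pos: [0.467, 0.0555, 0.1721]
tcp_rot: [[0.987, -0.158, 0.003], [-0.158, -0.987, 0.001], [0.003, -0.001, -1.0]]
force: [-0.5, 0.6, -0.0]
grip_width: 0.769
finger_force: 0.0
```

Request:
step_arm:
  rows:
    - [72,[0,50,-20],[0,0,0]]
    - [72,[0,50,0],[0,0,0]]
    - [72,[0,50,0],[0,0,0]]
    - [72,[0,50,0],[0,0,0]]
    - [72,[0,50,0],[0,0,0]]

```text
time: 23.32
tool_pos: [0.4278, -0.1932, 0.1917]
tcp_rot: [[0.987, -0.158, 0.002], [-0.158, -0.987, -0.0], [0.002, 0.0, -1.0]]
force: [-0.1, -0.3, 0.6]
grip_width: 0.765
finger_force: 0.0
```

```bash
python3 - <<'E'
from h import *
for n in('top','side'):
    d=grab(n);w=cloud(d);hsv=cv2.cvtColor(d['color'],cv2.COLOR_RGB2HSV)
    near=np.hypot(w[:,:,0]-.567,w[:,:,1]-.039)<.1
    c=near&(np.abs(w[:,:,2]-.095)<.006)
    print(n,'carv',cv2.minAreaRect((w[c][:,:2]*1000).astype(np.float32)),np.nanmedian(w[c][:,2]))
    k=(np.hypot(w[:,:,0]-.684,w[:,:,1]-.008)<.035)&(w[:,:,2]>.098)
    print('knob',cv2.minAreaRect((w[k][:,:2]*1000).astype(np.float32)))
    a=w[c];A=np.c_[a[:,:2],np.ones(len(a))];print('tilt',np.linalg.lstsq(A,a[:,2],rcond=None)[0][:2])
    p=(np.hypot(w[:,:,0]-.567,w[:,:,1]-.039)<.14)&(np.abs(w[:,:,2]-.042)<.006);a=w[p];print('plate',cv2.minAreaRect((a[:,:2]*1000).astype(np.float32)))
save(d,'s4.png',(150,160,400,340),3)
E
```

```text
top carv ((585.4205322265625, 36.47115707397461), (50.040775299072266, 155.0300750732422), 80.74205780029297) 0.09409042854275218
knob ((681.6226196289062, 6.464828968048096), (53.37473678588867, 12.723660469055176), 0.3679139018058777)
tilt [0.00026538 0.00524379]
plate ((567.0029296875, 38.86170959472656), (210.96240234375, 209.87928771972656), 29.660181045532227)
side carv ((587.9747314453125, 38.031494140625), (51.802085876464844, 155.3451385498047), 80.50880432128906) 0.09269584448392787
knob ((684.321044921875, 9.354372024536133), (15.897271156311035, 54.23128890991211), 89.98181915283203)
tilt [ 0.00129298 -0.01623901]
plate ((569.1441650390625, 39.91339111328125), (209.81796264648438, 213.5625457763672), 29.598482131958008)
```

View pics/s4.png

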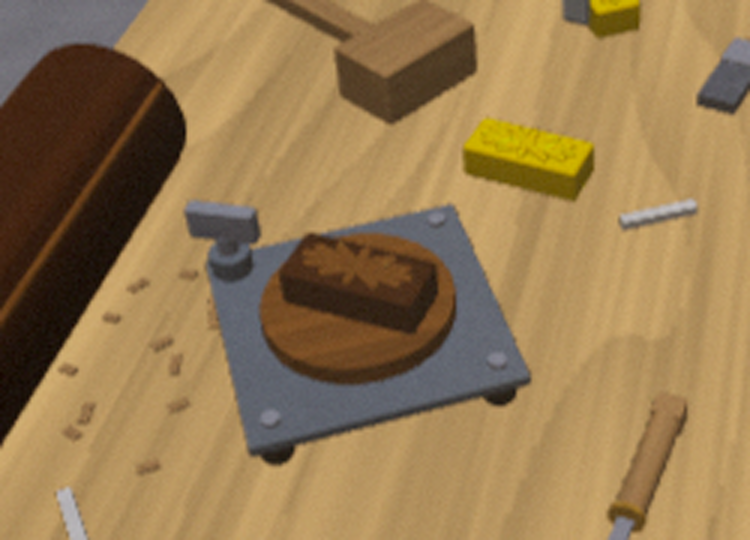

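The carving at (360,280) lies flat and centred on the platform, the stand hasn't moved and the hand is clear. I'll hand it in.

```bash
python3 -c "
from h import *
print(order.close_job())"
```

```text
the job is handed in; nothing more can be done
None
```

The job is handed in: I turned the knob about 1.34 rad clockwise, and the dark carving lies flat near the middle of the platform with the stand and listed objects undisturbed; the foot loads were judged only from pressing on the knob (stiff at once, no gap), and no verdict came back.

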